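# Prop the guard of the display-case control and set its trim knob

### The job

The chilled display case needs its temperature trimmed. Lift the clear flip cover of the white control box by the orange pull barrel at its front, and, since it sinks shut by itself, prop it open by standing the red-topped steel stay rod fully home and upright in the brass-ringed socket under the cover, with the cover left leaning on the rod. Then turn the black knob clockwise until its white pointer stands at the green mark; press gently on cover, rod and panel throughout, leave the things nearby alone, and leave the rod standing and the cover propped.

Things in the scene. Friction and masses are not known exactly. Their poses are not given: they have to be found in the camera images.
- control_box: fixed white open-topped control box, 142 x 200 mm and 62 mm high, at a varying place and yaw (about vertical) on the worktop. Origin: on the worktop, under the middle of the panel; x points from the pull-barrel side to the hinge side, y to the left seen from there, z up. Grey panel inside at z = 30 mm, from x -61 to +61 mm and y -90 to +90 mm, with 10 mm walls round it whose tops stand at z = 60 to 62 mm. Socket at x 40, y 62 mm; knob axis at x -28, y -12 mm
- guard_cover (a joint): angle of the cover: 0 closed (flat), grows as it swings up about the hinge; stop at 1.75 rad. A light spring shuts it (about 0.08 to 0.2 N m in all with its weight) against a strong damper (1.3 N m per rad/s): let go wide open it sinks at about 0.05 to 0.15 rad/s, shut after some 15 s. Propped on the seated rod it rests at about 1.35 to 1.5 rad
- cover_hinge (a point): middle of the hinge line, fixed on the box at x 61, y 0, z 62 mm of the box; the line runs along the box's y. The cover turns up and over toward the box's +x
- cover_edge (a point): middle of the free edge of the clear, grey-framed cover plate, 120 x 190 x 6 mm; closed, the plate reaches from 2 to 122 mm in front of the hinge line (its own -x), lower face at the height of the hinge line. Delicate: take no more than 20 N on it
- tab_grip (a point): centre of the orange pull barrel, 20 mm in diameter and 18 mm long along the hinge line, that swivels freely about its own axis on a short arm in front of the cover's free edge: hold it across its two flat ends and the cover can be swung right up without turning the hand. It lies 156 mm from the hinge line, 34 mm beyond the plate's edge, 35 mm toward the box's -y from its middle; closed it is 66 mm above the worktop and 24 mm clear (from its centre) of the box's front wall
- stay_rod: loose steel stay rod, 180 mm long, about 150 g, upright in its rest. Origin: centre of its lower end, z up the rod. Round foot 16 mm wide, 24 mm long, tip tapered to 11 mm over the last 4 mm; collar 26 mm wide from 24 to 30 mm; shaft 16 mm wide; red paddle grip from 100 mm to the top, 28 mm along the rod's x, 18 mm along its y
- rod_top (a point): centre of the top of the rod's paddle, 180 mm above its lower end. Held across its 18 mm, with its x along the box's x, the paddle stands out past the fingers and takes the cover; held by the round shaft, or pushed far below the fingers, the rod swivels in the grip
- rod_rest: fixed grey block 60 x 60 x 30 mm, origin under its middle, with a 17.6 mm wide hole 27 mm deep in which the rod stands at first, its collar on the block (lower end 6 mm above the worktop). It stands on the left or the right of the box
- socket (a point): mouth centre of the brass-ringed socket in the panel (30 mm above the worktop): round hole 17.6 mm wide, 27 mm deep with a small chamfer. Seated, the rod's collar lies on the panel and its lower end is 6 mm above the worktop. Rod and panel must not be pressed together with more than 30 N
- trim_knob (a joint): angle of the knob, grows clockwise seen from above, range 0 to 1.7 rad; the pointer direction is 0.75 rad minus this value from the box's x axis (counter-clockwise). The green mark is at 1.30. Stiff, about 0.15 N m of friction; it stays where it is left
- knob_grip (a point): on the knob's axis, 46 mm above the worktop, at the middle height of its grip bar: bar 42 mm long (along the pointer), 12 mm thick, 21 mm high (36 to 57 mm above the worktop), on a disc of 42 mm diameter
- mustard_jar: red-capped glass jar 62 mm wide, 86 mm high, standing on the side of the box where the rod is not; bystander, origin under its middle
- tape_roll_w15: roll of tan paper tape 73 mm wide, 19 mm high, lying at the front left; bystander
- cheese_wedge: yellow wedge of cheese 114 x 110 x 53 mm behind the box; bystander
- cracker_box: small cracker box 57 x 63 x 70 mm behind the box to the right; bystander
Mind the look-alikes: they are no part of the job. What is shaped like the stay_rod but turquoise is not meant.

How it is judged:
By the outcome, as a careful person would: the job done as asked, in the order asked, and still so for the second after the job is handed in, with the robot touching nothing.
It also fails if it takes over 72 s, if anything falls off the work surface, if the arm or the gripper's body presses on something with over 40 N, if the wrist force passes 120 N, or if a joint passes its speed limit or range.

### The arm

A 6-joint arm with a two-finger parallel gripper is mounted at the origin on a cart in front of the work surface, level with it; the furniture and walls round the work are solid. World frame = base frame: x ahead of the robot, y to its left, z up, the work surface at z = 0. Lengths are in mm, angles in rad, forces in N, time in s.
With the tool pointing down it reaches from about 275 to 750 mm from the base axis. Payload 10.2 kg.
Tool frame: the origin (TCP) lies midway between the tips of the shut fingers; the grasp point (between the pads) lies 19 mm behind it; z points along the fingers, y is the line along which they close (so a half turn about z gives the same grasp; the last joint's range is limited). The gripper opens to 85 mm and grips with 20 to 120 N. Pads are 22 mm wide; open, the fingers measure 114 mm over their backs; the gripper's body (76 mm by 85 mm) begins 54 mm behind the grasp point. The pads swing forward as they close: fully open they stand 13 mm farther back than shut.
Start: joints at [-1.47, 0.313, 1.498, -0, 1.331, -0.223], TCP at [167.027, -497.728, 231.294] pointing down, gripper open.
Joint ranges: [-2.94, 2.94], [-0.97, 2.17], [0.19, 2.56], [-1.23, 4.37], [0.02, 3.11], [-2.88, 2.88]. Speed limits (rad/s): [2.39, 2.39, 3.01, 3.14, 3.14, 3.14].

### API

Orientations are given as a unit quaternion [x, y, z, w].
In Python, from rig import manip gives the robot as it stands.
- The arm moves only by the tool play_rows, never from a script. Its argument "deltas" is a list of rows, each an object with "linear": the shift along the tool's x, y, z in m, a list of three; "rotation": the turn, a rotation vector about the tool's x, y, z in degrees, a list of three; "hand": the closure in counts, from 0 (fully open) to 255 (shut). In form: [{"linear": [dx, dy, dz], "rotation": [ax, ay, az], "hand": hand}, ...]. A call has 1 to 10 rows; each row is the pose to reach, as a shift and turn from the pose commanded when the call began, along the tool's axes at that moment; what a row does not reach only later rows make up. A row lasts 1/10 s, in which the tool goes at most 50 mm and 8.59 degrees, less where a joint would pass 70% of its speed; a pose out of reach is approached as far as the arm can. A call with a gripper value outside its range is refused whole. The fingers move at their own pace and stop on an object; "grip_force" is the grip in N (left out, the last holds). Time passes only in rows, so rows that repeat a pose let the fingers close. It gives the time, the measured TCP pose, the force, the opening and the grip force at its end, in the units of the state.
- manip.state(): the state, without advancing time (a new reading comes with each control period).
- manip.grab_frame(name): name is "side" or "top" or "wrist"; returns a dict with "color" (400x640x3 uint8, blue, green, red), "K" (3x3 intrinsics, pixels), "dist_coeffs" ([k1, k2, p1, p2, k3] as OpenCV has them; the pictures are not rectified), "eye" and "rotation" of the camera in the world; the wrist camera has in their place "T_tool_cam" (4x4, takes a point from camera to tool coordinates, whose origin is the TCP and whose axes are the flange's). Camera axes: x right, y down, z forward; pixel columns grow to the right and rows downward; lengths in mm; the calibration is good to about 2 mm. A picture is of the moment at which its call begins: read the wrist's pose just before it. There is no depth.
- manip.sign_off(): hands the job in; it is judged then, once.
The state is a dict: "time": time; "q": joint angles; "qvel": joint speeds; "joint_torque": joint torques, N m; "ee_pos": TCP position; "tcp_rot": TCP orientation; "wrist_force": force on the tool from outside, world axes, zero at the start; "wrist_torque": the same for the moment, N m; "grip_width": finger opening in mm; "grasp_force": force on a finger pad.
Only numpy, scipy, OpenCV 4.12 (cv2) and the standard library are available. Lean on these libraries where they do the work, as an engineer would, in place of code of your own. Each camera call takes 0.05 s, during which the arm holds its last target. There are 200 camera calls.

## Working session

There is one attempt and no reset: what is moved stays moved. The work goes in short steps, Python scripts to look and compute and a tool call to move; the robot and the scene stay as the last step left them, time stands still between calls to the robot, and variables do not carry over. Pictures are saved under pics/ and viewed, at most 10 in all, crops included, and the job is handed in when it is done.

Besides the shell and the picture viewer there is one more tool, called after "Request:" by a JSON object that holds its "method" and its "body", one argument or row to a line. play_rows: Moves the arm, as the interface text tells. Its arguments: {"type":"object","properties":{"deltas":{"type":"array"},"grip_force":{"type":"number"}},"required":["deltas"]}

```bash
mkdir -p pics; ls; python3 - <<'E'
from rig import manip
import cv2,pickle
s=manip.state();print(s)
fr={}
for n in("side","top"):
    f=manip.grab_frame(n);fr[n]=f;cv2.imwrite(f"pics/{n}0.png",f["color"]);print(n,f["K"],f["dist_coeffs"],f["eye"],f["rotation"])
pickle.dump(fr,open("fr0.pkl","wb"))
E
```

```text
pics
{'time': 0.0, 'q': array([-1.47038486e+00,  3.13438989e-01,  1.49847103e+00,  3.89589213e-07,
        1.33097632e+00, -2.23389579e-01]), 'qvel': array([-0.00083881,  0.00012938, -0.00068036,  0.00062872,  0.00151854,
        0.00067865]), 'joint_torque': array([-6.59196780e-05, -4.12264323e+01, -2.59745711e+01, -1.85056447e-04,
        4.10642795e-03, -6.31319210e-06]), 'ee_pos': array([ 167.00707736, -497.44977437,  230.72792776]), 'tcp_rot': array([ 9.86922514e-01,  1.61194085e-01,  3.99373387e-05, -6.45605666e-04]), 'wrist_force': array([0.41711488, 0.37570351, 1.01813226]), 'wrist_torque': array([0.02860648, 0.00648977, 0.0333683 ]), 'grasp_force': 0.0, 'grip_width': 85.69311488718644}
side [[412.98061388   0.         324.98818985]
 [  0.         412.98061388 201.72642505]
 [  0.           0.           1.        ]] [-0.05519999  0.          0.          0.          0.        ] [ 434.04252121 1270.01733756  628.12833893] [-0.05357547  0.82729974 -0.55698028  0.04977722]
top [[366.44599338   0.         323.50369284]
 [  0.         366.44599338 200.1724247 ]
 [  0.           0.           1.        ]] [-0.00852141  0.          0.          0.          0.        ] [ 446.37747892   71.31470937 1050.72697348] [-0.70401472  0.70431501 -0.06487243  0.06399374]
```

View pics/top0.png

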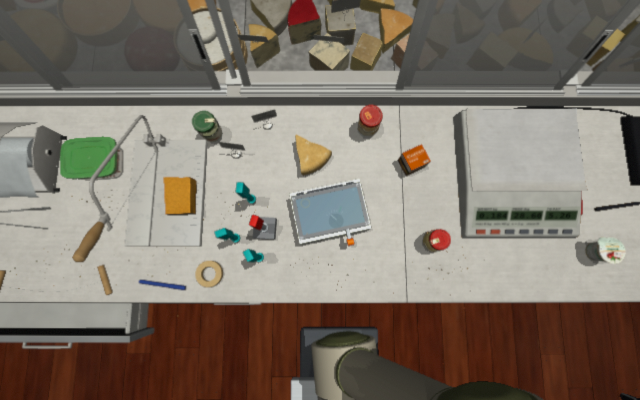

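View pics/side0.png

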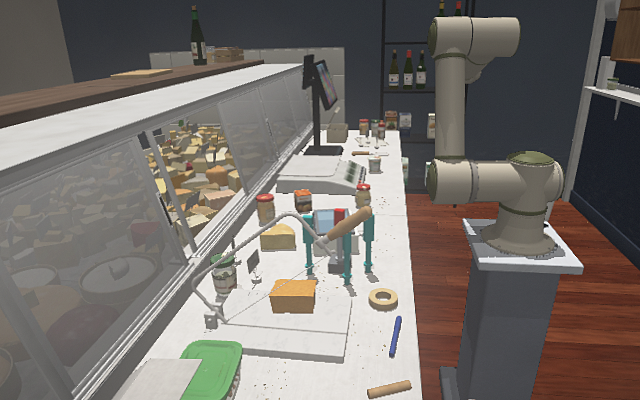

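The top view shows the box at (330,210) with its orange barrel at (350,240). The red-topped rod stands in its grey rest at about (257,222). Candidates for the rod: red top (256,221), and turquoise look-alikes at (243,190), (227,236) and (253,257). I choose the red one and will check it in a crop.

```bash
cat > h.py <<'E'
import numpy as np,cv2
from scipy.spatial.transform import Rotation as R
def ray(f,uv,T=None):
    p=cv2.undistortPoints(np.array(uv,float).reshape(-1,1,2),f["K"],np.array(f["dist_coeffs"])).reshape(-1,2)
    d=np.c_[p,np.ones(len(p))]
    if T is None:
        q=np.array(f["rotation"]); M=R.from_quat(q).as_matrix() if q.size==4 else q.reshape(3,3); e=np.array(f["eye"])
    else: M=T[:3,:3]; e=T[:3,3]
    return e,d@M.T
def onz(f,uv,z,T=None):
    e,d=ray(f,uv,T); return e+d*((z-e[2])/d[:,2:3])
def wristT(f,s):
    T=np.eye(4);T[:3,:3]=R.from_quat(s["tcp_rot"]).as_matrix();T[:3,3]=s["ee_pos"];return T@np.array(f["T_tool_cam"])
def proj(f,P,T=None):
    e,_=ray(f,[[0,0]],T)
    M=T[:3,:3] if T is not None else R.from_quat(f["rotation"]).as_matrix()
    c=(np.array(P,float).reshape(-1,3)-e)@M
    return cv2.projectPoints(c,np.zeros(3),np.zeros(3),f["K"],np.array(f["dist_coeffs"]))[0].reshape(-1,2)
E
python3 - <<'E'
import pickle,cv2,numpy as np
from h import *
f=pickle.load(open("fr0.pkl","rb"))["top"];im=f["color"]
cv2.imwrite("pics/c1.png",cv2.resize(im[170:280,210:390],None,fx=4.4,fy=4.4,interpolation=cv2.INTER_CUBIC))
hsv=cv2.cvtColor(im,cv2.COLOR_BGR2HSV)
def blobs(m,name,x0=210,x1=390,y0=170,y1=280):
    mm=np.zeros_like(m);mm[y0:y1,x0:x1]=m[y0:y1,x0:x1]
    n,l,st,c=cv2.connectedComponentsWithStats(mm)
    for i in range(1,n):
        if st[i,4]>8: print(name,st[i],c[i])
red=cv2.inRange(hsv,(0,150,90),(5,255,255))|cv2.inRange(hsv,(172,150,90),(180,255,255))
blobs(red,"red");blobs(cv2.inRange(hsv,(6,150,120),(16,255,255)),"or")
m=cv2.inRange(hsv,(95,40,60),(125,255,255));mm=np.zeros_like(m);mm[170:280,280:390]=m[170:280,280:390]
c=max(cv2.findContours(mm,0,1)[0],key=cv2.contourArea);r=cv2.minAreaRect(c);print(r);b=cv2.boxPoints(r)
print(b,onz(f,b,61))
E
```

```text
red [250 215   9  12  79] [253.92405063 220.46835443]
or [347 238   7   7  40] [350.075 241.225]
((329.6114501953125, 210.52920532226562), (36.00033187866211, 62.78169250488281), 78.11134338378906)
[[295.18573 199.38199]
 [356.62073 186.4483 ]
 [364.03717 221.67642]
 [302.60217 234.6101 ]] [[631.26513764 147.83185281  61.        ]
 [667.60736079 -21.59687871  61.        ]
 [569.56732988 -40.09934134  61.        ]
 [534.50655576 126.51010202  61.        ]]
```

View pics/c1.png

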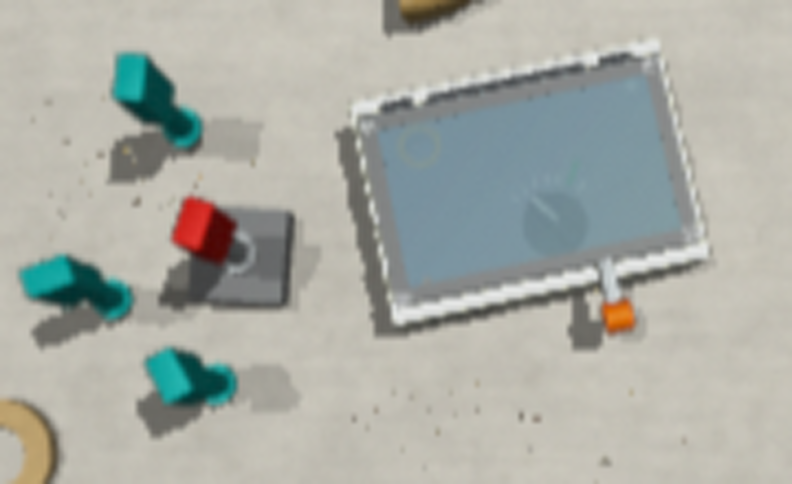

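```bash
python3 - <<'E'
import pickle,cv2,numpy as np
from h import *
f=pickle.load(open("fr0.pkl","rb"))["top"]
c=lambda p:np.array(p,float)/4.4+[209.6,169.6]
B=onz(f,c([(352,103),(660,42),(708,255),(397,325)]),61);print(B.round(1))
print("centre",B.mean(0)); 
for i,j in((1,0),(2,3)): d=B[j]-B[i];print("y yaw",np.degrees(np.arctan2(-d[0],d[1])),np.linalg.norm(d))
for i,j in((3,0),(2,1)): d=B[j]-B[i];print("x yaw",np.degrees(np.arctan2(d[1],d[0])),np.linalg.norm(d))
print("barrel",onz(f,c([(619,315)]),70)); print("collar",onz(f,c([(238,252)]),36)); print("rodtop",onz(f,c([(199,215)]),186))
print("sock",onz(f,c([(418,145)]),30),"knob",onz(f,c([(555,222)]),40))
print("block",onz(f,c([(212,205),(293,212),(287,305)]),30))
E
```

```text
[[649.1 163.5  61. ]
 [688.4 -30.2  61. ]
 [553.5 -57.3  61. ]
 [510.7 133.7  61. ]]
centre [600.43924433  52.41673211  61.        ]
y yaw 11.449319373437016 197.62649496259365
y yaw 12.631339587145742 195.79329718108525
x yaw 12.122194592231788 141.58009076053463
x yaw 11.360917062925575 137.53153377846533
barrel [[516.10243558  -1.31743543  70.        ]]
collar [[558.25319045 236.24060038  36.        ]]
rodtop [[561.78510794 233.5241833  186.        ]]
sock [[627.91733142 123.47253707  30.        ]] knob [[576.7487088   36.06094153  40.        ]]
block [[589.03862669 254.69650658  30.        ]
 [584.51960336 202.85392885  30.        ]
 [525.32162204 205.29785648  30.        ]]
```

The crop confirms the red rod at crop (200,220) in its grey rest (full-picture pixel 255,219). The box yaw is about 12°, and the barrel is at crop (619,315), near world (516,-1). The knob pointer aims up-left and the green mark is at (575,170).

```bash
cat > go.py <<'E'
import sys,numpy as np
from rig import manip
from scipy.spatial.transform import Rotation as R
# usage: go.py x y z yawdeg -> tool-frame delta from the measured pose
def delta(p,yaw):
    s=manip.state();M=R.from_quat(s["tcp_rot"]);x=M.as_matrix()[:,0]
    T=R.from_euler("z",yaw,degrees=True)*R.from_euler("x",180,degrees=True)
    return s,M.inv().apply(np.array(p)-s["ee_pos"])/1e3,(M.inv()*T).as_rotvec(degrees=True)
if __name__=="__main__":
    a=list(map(float,sys.argv[1:]))
    for i in range(0,len(a),4):
        s,l,r=delta(a[i:i+3],a[i+3]);print("lin",l.round(4),"rot",r.round(2))
    print("t",s["time"],"pos",s["ee_pos"].round(1),"q",s["q"].round(2),"F",s["wrist_force"].round(1),"w",round(s["grip_width"],1),"gf",s["grasp_force"])
E
python3 -c "
from rig import manip
f=manip.grab_frame('wrist');print(f['K'],f['dist_coeffs'],f['T_tool_cam'])"
python3 go.py 470 200 330 12 470 0 230 12
```

```text
[[344.88002687   0.         313.60089903]
 [  0.         344.88002687 195.45033925]
 [  0.           0.           1.        ]] [-0.06864911  0.          0.          0.          0.        ] [[ 1.30316529e-03 -9.52833845e-01 -3.03489647e-01  7.92174724e+01]
 [ 9.99998141e-01  1.67304018e-03 -9.58735977e-04 -1.74920498e+00]
 [ 1.42126646e-03 -3.03487833e-01  9.52834254e-01 -1.43135629e+02]
 [ 0.00000000e+00  0.00000000e+00  0.00000000e+00  1.00000000e+00]]
lin [ 0.5092 -0.565  -0.0985] rot [-0.05 -0.01  6.55]
lin [ 0.4455 -0.3753  0.0013] rot [-0.05 -0.01  6.55]
t 0.15 pos [ 167.  -497.5  230.9] q [-1.47  0.31  1.5   0.    1.33 -0.22] F [ 0.  -1.   0.3] w 85.4 gf 0.0
```

```bash
python3 go.py 530 225 310 12
```

```text
lin [ 0.574  -0.5696 -0.0785] rot [-0.05 -0.01  6.55]
t 0.15 pos [ 167.  -497.5  230.9] q [-1.47  0.31  1.5   0.    1.33 -0.22] F [ 0.  -1.   0.3] w 85.4 gf 0.0
```

Request:
{"method": "play_rows", "body": {
  "deltas": [
    {"linear": [0.25, -0.29, -0.04], "rotation": [0, 0, 6.5], "hand": 0},
    {"linear": [0.25, -0.29, -0.04], "rotation": [0, 0, 6.5], "hand": 0},
    {"linear": [0.25, -0.29, -0.04], "rotation": [0, 0, 6.5], "hand": 0},
    {"linear": [0.25, -0.29, -0.04], "rotation": [0, 0, 6.5], "hand": 0},
    {"linear": [0.25, -0.29, -0.04], "rotation": [0, 0, 6.5], "hand": 0},
    {"linear": [0.25, -0.29, -0.04], "rotation": [0, 0, 6.5], "hand": 0},
    {"linear": [0.25, -0.29, -0.04], "rotation": [0, 0, 6.5], "hand": 0},
    {"linear": [0.25, -0.29, -0.04], "rotation": [0, 0, 6.5], "hand": 0},
    {"linear": [0.25, -0.29, -0.04], "rotation": [0, 0, 6.5], "hand": 0},
    {"linear": [0.25, -0.29, -0.04], "rotation": [0, 0, 6.5], "hand": 0}
  ]
}}

```text
time: 1.15
ee_pos: [311.8, -143.1, 271.3]
tcp_rot: [0.994, 0.106, -0.0, 0.0]
wrist_force: [0.1, -0.6, 0.0]
grip_width: 85.5
grasp_force: 0.0
```

```bash
python3 go.py 530 225 310 12
```

```text
lin [ 0.2908 -0.3138 -0.0388] rot [0.02 0.   0.16]
t 1.15 pos [ 311.8 -143.1  271.3] q [-0.78 -0.14  1.89 -0.    1.39  0.58] F [ 0.1 -0.6  0. ] w 85.5 gf 0.0
```

Request:
{"method": "play_rows", "body": {
  "deltas": [
    {"linear": [0.29, -0.314, -0.039], "rotation": [0, 0, 0], "hand": 0},
    {"linear": [0.29, -0.314, -0.039], "rotation": [0, 0, 0], "hand": 0},
    {"linear": [0.29, -0.314, -0.039], "rotation": [0, 0, 0], "hand": 0},
    {"linear": [0.29, -0.314, -0.039], "rotation": [0, 0, 0], "hand": 0},
    {"linear": [0.29, -0.314, -0.039], "rotation": [0, 0, 0], "hand": 0},
    {"linear": [0.29, -0.314, -0.039], "rotation": [0, 0, 0], "hand": 0},
    {"linear": [0.29, -0.314, -0.039], "rotation": [0, 0, 0], "hand": 0},
    {"linear": [0.29, -0.314, -0.039], "rotation": [0, 0, 0], "hand": 0},
    {"linear": [0.29, -0.314, -0.039], "rotation": [0, 0, 0], "hand": 0},
    {"linear": [0.29, -0.314, -0.039], "rotation": [0, 0, 0], "hand": 0}
  ]
}}

```text
time: 2.15
ee_pos: [531.6, 225.2, 308.6]
tcp_rot: [0.994, 0.105, -0.001, -0.0]
wrist_force: [0.1, -0.2, 0.2]
grip_width: 85.6
grasp_force: 0.0
```

```bash
cat > snap.py <<'E'
import sys,pickle,cv2
from rig import manip
s=manip.state();f=manip.grab_frame("wrist");n=sys.argv[1]
cv2.imwrite(f"pics/{n}.png",f["color"]);pickle.dump((s,f),open(n+".pkl","wb"));print(s["time"],s["ee_pos"].round(1),s["qvel"].round(3))
E
python3 snap.py w1
```

```text
2.15 [531.6 225.2 308.6] [-0.05  -0.061  0.088 -0.015 -0.009 -0.037]
```

View pics/w1.png

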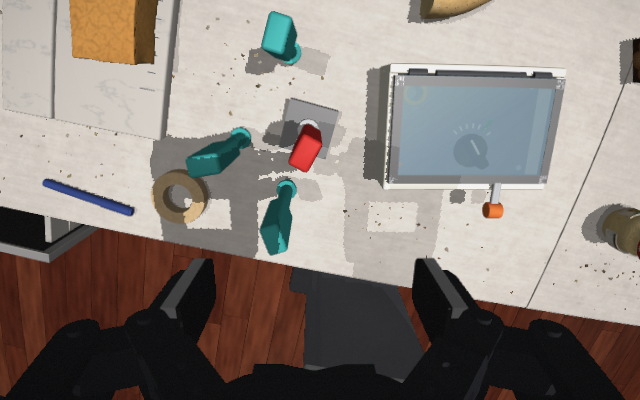

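The wrist view shows the red rod with its top at about (303,158) in the rest block (311,128). The box corners are near (390,66), (565,68), (545,188) and (384,187), the barrel at (493,211) and the knob at (470,150).

```bash
python3 - <<'E'
import pickle,cv2,numpy as np
from h import *
s,f=pickle.load(open("w1.pkl","rb"));T=wristT(f,s);im=f["color"];hsv=cv2.cvtColor(im,cv2.COLOR_BGR2HSV)
red=cv2.inRange(hsv,(0,150,60),(5,255,255))|cv2.inRange(hsv,(172,150,60),(180,255,255));red[:,:270]=0;red[:,340:]=0
v=im[:,:,2][red>0];print(np.percentile(v,[5,25,50,75,95]))
a=cv2.resize(im[110:185,270:345],None,fx=7,fy=7,interpolation=cv2.INTER_NEAREST)
b=cv2.resize(im[50:225,370:580],None,fx=2.9,fy=2.9,interpolation=cv2.INTER_CUBIC)
c=np.zeros((525,0,3),np.uint8)
cv2.imwrite("pics/c2.png",a);cv2.imwrite("pics/c3.png",b)
th=(v.min()+v.max())/2
t,_=cv2.threshold(v.reshape(-1,1),0,255,cv2.THRESH_OTSU);print("otsu",t)
m=((im[:,:,2]>t)&(red>0)).astype(np.uint8);cc=max(cv2.findContours(m,0,1)[0],key=cv2.contourArea);r=cv2.minAreaRect(cc);print(r)
P=onz(f,cv2.boxPoints(r),186,T);print(P.round(1),P.mean(0));
for i in range(2):
    d=P[i+1]-P[i];print(np.linalg.norm(d),np.degrees(np.arctan2(d[1],d[0])))
om=cv2.inRange(hsv,(6,150,120),(16,255,255));om[:,:470]=0;om[:,520:]=0;om[:190]=0
y,x=np.nonzero(om);print("barrel px",x.mean(),y.mean(),onz(f,[[x.mean(),y.mean()]],68,T))
E
```

```text
[ 78. 118. 216. 227. 232.]
otsu 154.0
((304.9065856933594, 153.0501708984375), (21.176471710205078, 33.588233947753906), 28.07248878479004)
[[547.3 251.7 186. ]
 [572.6 244.3 186. ]
 [568.2 228.6 186. ]
 [542.5 235.7 186. ]] [557.65114094 240.08889253 186.        ]
26.399986966461434 -16.388372014049466
16.291620644093165 -105.91755777386616
barrel px 494.9179487179487 210.36923076923077 [[5.16119853e+02 3.36882593e-01 6.80000000e+01]]<stdin>:10: RuntimeWarning: overflow encountered in scalar add
```

View pics/c2.png

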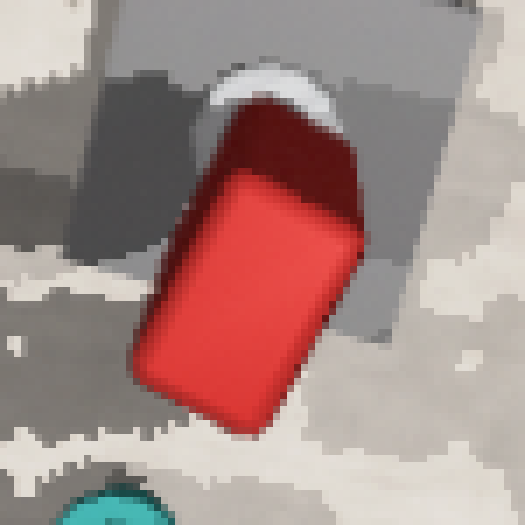

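View pics/c3.png

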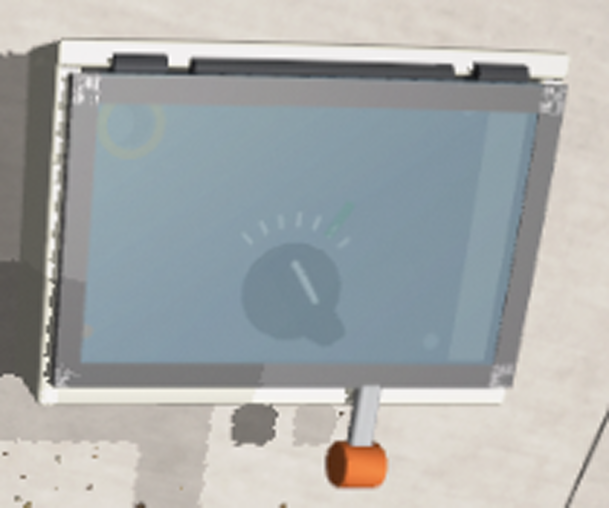

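The crops show the red top face with corners (240,168), (365,235), (250,437) and (132,372). They also show the box corners, the knob pointer tilted about 30° left of box x, and the barrel at (356,465).

```bash
python3 - <<'E'
import pickle,cv2,numpy as np
from h import *
s,f=pickle.load(open("w1.pkl","rb"));T=wristT(f,s)
P=onz(f,np.array([(240,168),(365,235),(250,437),(132,372)])/7+[269.5,109.5],186,T);print("rod",P.mean(0))
for i in range(2):
    d=P[i+1]-P[i];print(np.linalg.norm(d),np.degrees(np.arctan2(d[1],d[0])))
print("collar",onz(f,np.array([[270,128]])/7+[269.5,109.5],36,T))
c=lambda p:np.array(p,float)/2.9+[369.6,49.6]
B=onz(f,c([(62,42),(568,55),(505,403),(42,402)]),61,T);print(B.round(1),B.mean(0))
for i,j in((1,0),(2,3)): d=B[j]-B[i];print("y yaw",np.degrees(np.arctan2(-d[0],d[1])),np.linalg.norm(d))
for i,j in((3,0),(2,1)): d=B[j]-B[i];print("x yaw",np.degrees(np.arctan2(d[1],d[0])),np.linalg.norm(d))
print("sock",onz(f,c([(131,130)]),30,T),"pointer",onz(f,c([(316,302),(293,262)]),57,T))
E
python3 go.py 515 0 140 12
```

```text
rod [557.83664316 240.25458005 186.        ]
15.58726272523894 -106.0387551545713
26.292690857438792 162.90778699578993
collar [[559.79998742 240.59290392  36.        ]]
[[648.3 168.   61. ]
 [690.4 -24.9  61. ]
 [554.1 -54.7  61. ]
 [512.6 138.2  61. ]] [601.36085674  56.64989477  61.        ]
y yaw 12.308659638176964 197.41017222318655
y yaw 12.155251495008253 197.29396001653745
x yaw 12.368142706987927 139.0066175550362
x yaw 12.319908093072094 139.534794780844
sock [[624.77661995 125.09968099  30.        ]] pointer [[576.18853381  38.98123829  57.        ]
 [589.47549801  53.84988408  57.        ]]
lin [-0.0619  0.2155  0.169 ] rot [0.02 0.11 0.04]
t 2.2 pos [530.9 223.8 308.9] q [ 0.2   0.39  1.19 -0.    1.56  1.56] F [ 0.2 -0.3 -0.5] w 85.3 gf 0.0
```

Request:
{"method": "play_rows", "body": {
  "deltas": [
    {"linear": [-0.062, 0.216, 0.169], "rotation": [0, 0, 0], "hand": 0},
    {"linear": [-0.062, 0.216, 0.169], "rotation": [0, 0, 0], "hand": 0},
    {"linear": [-0.062, 0.216, 0.169], "rotation": [0, 0, 0], "hand": 0},
    {"linear": [-0.062, 0.216, 0.169], "rotation": [0, 0, 0], "hand": 0},
    {"linear": [-0.062, 0.216, 0.169], "rotation": [0, 0, 0], "hand": 0},
    {"linear": [-0.062, 0.216, 0.169], "rotation": [0, 0, 0], "hand": 0},
    {"linear": [-0.062, 0.216, 0.169], "rotation": [0, 0, 0], "hand": 0},
    {"linear": [-0.062, 0.216, 0.169], "rotation": [0, 0, 0], "hand": 0},
    {"linear": [-0.062, 0.216, 0.169], "rotation": [0, 0, 0], "hand": 0}
  ]
}}

```text
time: 3.1
ee_pos: [514.5, 0.2, 142.3]
tcp_rot: [0.994, 0.105, 0.001, 0.0]
wrist_force: [0.2, -0.4, -0.4]
grip_width: 85.6
grasp_force: 0.0
```

```bash
python3 snap.py w2; python3 - <<'E'
import pickle,cv2,numpy as np
from h import *
s,f=pickle.load(open("w2.pkl","rb"));T=wristT(f,s);im=f["color"];hsv=cv2.cvtColor(im,cv2.COLOR_BGR2HSV)
om=cv2.inRange(hsv,(6,150,100),(16,255,255))
n,l,st,c=cv2.connectedComponentsWithStats(om);i=1+st[1:,4].argmax();print(st[i],c[i])
x,y,w,h,_=st[i]
print("centre",onz(f,[c[i],[x,y+h/2],[x+w,y+h/2]],67,T))
E
python3 go.py 515 0 47 12
```

```text
3.1 [5.145e+02 2.000e-01 1.423e+02] [ 0.016 -0.001 -0.003 -0.002 -0.002 -0.001]
[310 195  18   9  72] [321.72222222 198.20833333]
centre [[522.66987023  -1.48851931  67.        ]
 [520.1412013    5.96116793  67.        ]
 [522.66535054  -5.78067447  67.        ]]
lin [0.0001 0.0005 0.0953] rot [ 0.04 -0.09  0.08]
t 3.15 pos [5.146e+02 5.000e-01 1.423e+02] q [-0.23  0.38  1.65  0.    1.11  1.13] F [0.2 0.3 0.2] w 85.5 gf 0.0
```

View pics/w2.png

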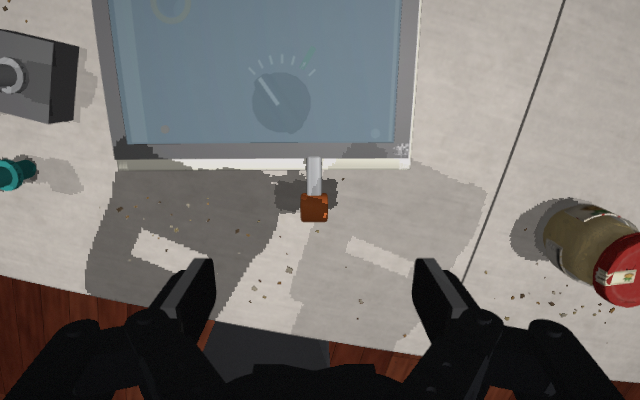

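The close wrist view shows the barrel at (300–328, 193–222), centre (314,207), just forward of the open fingers. The box front edge runs from (117,168) to (410,167).

```bash
python3 - <<'E'
import pickle
from h import *
s,f=pickle.load(open("w2.pkl","rb"));T=wristT(f,s)
print(onz(f,[(314,207)],69,T),onz(f,[(410,167),(117,168)],61,T), onz(f,[(285,107),(262,78),(279,105)],57,T),onz(f,[(170,2)],30,T))
E
```

```text
[[516.20725591   2.38577354  69.        ]] [[554.64396825 -55.06450961  61.        ]
 [512.57164405 139.09709901  61.        ]] [[575.02993288  34.19113214  57.        ]
 [589.70433041  51.8542207   57.        ]
 [575.46924419  38.21967472  57.        ]] [[626.50234212 126.38606398  30.        ]]
```

Request:
{"method": "play_rows", "body": {
  "deltas": [
    {"linear": [0.002, -0.001, 0.05], "rotation": [0, 0, 0.3], "hand": 90},
    {"linear": [0.002, -0.001, 0.095], "rotation": [0, 0, 0.3], "hand": 90},
    {"linear": [0.002, -0.001, 0.095], "rotation": [0, 0, 0.3], "hand": 90},
    {"linear": [0.002, -0.001, 0.095], "rotation": [0, 0, 0.3], "hand": 230},
    {"linear": [0.002, -0.001, 0.095], "rotation": [0, 0, 0.3], "hand": 230},
    {"linear": [0.002, -0.001, 0.095], "rotation": [0, 0, 0.3], "hand": 230},
    {"linear": [0.002, -0.001, 0.095], "rotation": [0, 0, 0.3], "hand": 230},
    {"linear": [0.002, -0.001, 0.095], "rotation": [0, 0, 0.3], "hand": 230}
  ],
  "grip_force": 30
}}

```text
time: 3.95
ee_pos: [517.6, 0.8, 48.1]
tcp_rot: [0.995, 0.102, 0.002, 0.001]
wrist_force: [2.6, -4.6, 2.3]
grip_width: 17.0
grasp_force: 33.6
```

```bash
python3 snap.py w3; python3 - <<'E'
from rig import manip
s=manip.state();print({k:s[k] for k in("ee_pos","wrist_force","wrist_torque","grip_width","grasp_force","q")})
import numpy as np
# arc rows in tool frame (tool x ~ box x, z down), hinge at box x61 z62; barrel at angle phi
r=156;p0=np.arcsin(4/156)
for th in np.arange(0.1,1.75,0.1):
    print(round(th,2),round((-r*np.cos(th+p0)+r*np.cos(p0))/1e3,4),round(-(r*np.sin(th+p0)-4)/1e3,4))
E
```

```text
3.95 [517.6   0.8  48.1] [ 0.     0.004 -0.001 -0.001 -0.003 -0.   ]
{'ee_pos': array([517.57773238,   0.81452515,  48.10193363]), 'wrist_force': array([ 2.61038534, -5.43603236,  2.32054454]), 'wrist_torque': array([-0.73979266, -0.38093097,  0.10942131]), 'grip_width': 17.230632321710722, 'grasp_force': 33.62702965736389, 'q': array([-2.24747819e-01,  5.18382528e-01,  1.72844581e+00, -7.98065693e-04,
        8.89896172e-01,  1.14133512e+00])}
0.1 0.0012 -0.0155
0.2 0.0039 -0.0309
0.3 0.0081 -0.0459
0.4 0.0139 -0.0604
0.5 0.021 -0.0743
0.6 0.0295 -0.0874
0.7 0.0392 -0.0995
0.8 0.0502 -0.1107
0.9 0.0621 -0.1206
1.0 0.0751 -0.1294
1.1 0.0888 -0.1368
1.2 0.1032 -0.1428
1.3 0.1181 -0.1473
1.4 0.1334 -0.1504
1.5 0.1489 -0.1518
1.6 0.1645 -0.1518
1.7 0.18 -0.1501
```

View pics/w3.png

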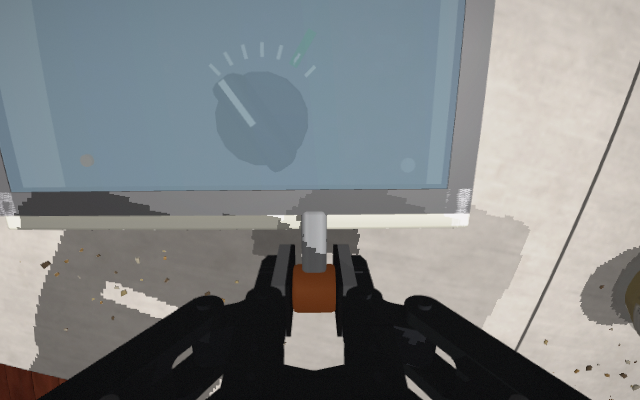

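The picture shows the barrel held squarely between the pads at (314,288), with the arm free. Before swinging up I'll check how far away the display glass stands.

```bash
python3 - <<'E'
import pickle
from h import *
F=pickle.load(open("fr0.pkl","rb"));t=F["top"];sd=F["side"]
print(onz(t,[(320,104),(320,97),(320,88)],0))
y0=onz(t,[(232,95)],20)[0,1];print("mullion y",y0)
e,d=ray(sd,[(186,248),(165,190),(145,132)])
print(e+d*((y0-e[1])/d[:,1:2]))
# glass-top/front edge in side image, at y=50
e,d=ray(sd,[(250,110),(310,65),(265,215),(300,150)]);print(e+d*((40-e[1])/d[:,1:2]))
E
```

```text
[[940.1410369   80.53284486   0.        ]
 [963.19290422  80.5614673    0.        ]
 [993.0941796   80.59869412   0.        ]]
mullion y 346.43945757881204
[[ 964.09599263  346.43945758  100.43519448]
 [ 995.75493126  346.43945758  268.32447845]
 [1022.79531615  346.43945758  420.42444812]]
[[850.94363754  40.         421.35406302]
 [658.81618411  40.         550.9516793 ]
 [830.72580647  40.          69.53300669]
 [699.70159505  40.         296.91237056]]
```

The glass is about 950 mm away, so there is room to swing the cover up.

Request:
{"method": "play_rows", "body": {
  "deltas": [
    {"linear": [0.001, 0, -0.0155], "rotation": [0, 0, 0], "hand": 230},
    {"linear": [0.004, 0, -0.031], "rotation": [0, 0, 0], "hand": 230},
    {"linear": [0.008, 0, -0.046], "rotation": [0, 0, 0], "hand": 230},
    {"linear": [0.014, 0, -0.0604], "rotation": [0, 0, 0], "hand": 230},
    {"linear": [0.021, 0, -0.0743], "rotation": [0, 0, 0], "hand": 230},
    {"linear": [0.0295, 0, -0.0874], "rotation": [0, 0, 0], "hand": 230},
    {"linear": [0.039, 0, -0.0995], "rotation": [0, 0, 0], "hand": 230},
    {"linear": [0.05, -0.0005, -0.1107], "rotation": [0, 0, 0], "hand": 230},
    {"linear": [0.062, -0.0007, -0.1206], "rotation": [0, 0, 0], "hand": 230},
    {"linear": [0.075, -0.0008, -0.1294], "rotation": [0, 0, 0], "hand": 230}
  ]
}}

```text
time: 5.0
ee_pos: [587.8, 16.0, 177.0]
tcp_rot: [0.995, 0.102, -0.002, 0.001]
wrist_force: [-9.3, -11.0, 1.0]
grip_width: 17.2
grasp_force: 33.5
```

```bash
python3 - <<'E'
from rig import manip
s=manip.state();print({k:s[k] for k in("ee_pos","wrist_force","wrist_torque","grip_width","grasp_force")})
import numpy as np
r=156;p0=np.arcsin(4/156);f=lambda t:np.array([-r*np.cos(t+p0),-r*np.sin(t+p0)])
for th in np.arange(1.1,1.75,0.1): print(round(th,2),((f(th)-f(1.0))/1e3).round(4))
E
```

```text
{'ee_pos': array([587.82959138,  16.01449189, 176.96506284]), 'wrist_force': array([ -9.28853169, -10.97203925,   0.96963838]), 'wrist_torque': array([-1.5613424 ,  1.54369583,  0.12251818]), 'grip_width': 17.19358892993441, 'grasp_force': 33.46738904714584}
1.1 [ 0.0137 -0.0074]
1.2 [ 0.0281 -0.0134]
1.3 [ 0.043  -0.0179]
1.4 [ 0.0583 -0.021 ]
1.5 [ 0.0739 -0.0225]
1.6 [ 0.0894 -0.0224]
1.7 [ 0.105  -0.0207]
```

Request:
{"method": "play_rows", "body": {
  "deltas": [
    {"linear": [0.0137, 0.001, -0.0074], "rotation": [0, 0, 0], "hand": 230},
    {"linear": [0.028, 0.001, -0.0134], "rotation": [0, 0, 0], "hand": 230},
    {"linear": [0.043, 0.002, -0.0179], "rotation": [0, 0, 0], "hand": 230},
    {"linear": [0.058, 0.002, -0.021], "rotation": [0, 0, 0], "hand": 230}
  ]
}}

```text
time: 5.4
ee_pos: [645.7, 28.1, 199.4]
tcp_rot: [0.995, 0.103, -0.001, -0.0]
wrist_force: [-11.1, 0.8, 7.1]
grip_width: 17.5
grasp_force: 34.2
```

```bash
python3 - <<'E'
from rig import manip
s=manip.state();print({k:s[k] for k in("ee_pos","wrist_force","wrist_torque","grip_width","grasp_force")})
E
```

```text
{'ee_pos': array([645.68593316,  28.1344119 , 199.4301071 ]), 'wrist_force': array([-11.06793584,   0.83413767,   7.09217048]), 'wrist_torque': array([0.15017412, 1.68785298, 0.04014813]), 'grip_width': 17.454369028770294, 'grasp_force': 34.24821853637695}
```

Request:
{"method": "play_rows", "body": {
  "deltas": [
    {"linear": [0.0156, 0, -0.0015], "rotation": [0, 0, 0], "hand": 230},
    {"linear": [0.0311, 0, -0.0014], "rotation": [0, 0, 0], "hand": 230},
    {"linear": [0.0435, 0, -0.0001], "rotation": [0, 0, 0], "hand": 230}
  ]
}}

```text
time: 5.7
ee_pos: [689.3, 37.5, 200.2]
tcp_rot: [0.995, 0.103, 0.001, -0.0]
wrist_force: [-5.5, 2.4, 9.6]
grip_width: 17.4
grasp_force: 34.7
```

```bash
python3 go.py 558.5 237.5 255 -16.8 558.5 237.5 147 -16.8
```

```text
lin [-0.087  -0.2225 -0.0549] rot [-0.06 -0.12 28.6 ]
lin [-0.0873 -0.2225  0.0531] rot [-0.06 -0.12 28.6 ]
t 5.7 pos [689.3  37.5 200.2] q [-0.12  0.72  0.95  0.    1.47  1.25] F [-5.5  2.4  9.6] w 17.4 gf 34.72774922847748
```

Request:
{"method": "play_rows", "body": {
  "deltas": [
    {"linear": [0, 0, 0], "rotation": [0, 0, 0], "hand": 100},
    {"linear": [0, 0, 0], "rotation": [0, 0, 0], "hand": 100},
    {"linear": [0, 0, -0.05], "rotation": [0, 0, 0], "hand": 100},
    {"linear": [0, 0, -0.06], "rotation": [0, 0, 0], "hand": 100},
    {"linear": [-0.0873, -0.2225, -0.055], "rotation": [0, 0, 28.6], "hand": 100},
    {"linear": [-0.0873, -0.2225, -0.055], "rotation": [0, 0, 28.6], "hand": 100},
    {"linear": [-0.0873, -0.2225, -0.055], "rotation": [0, 0, 28.6], "hand": 100},
    {"linear": [-0.0873, -0.2225, -0.055], "rotation": [0, 0, 28.6], "hand": 100},
    {"linear": [-0.0873, -0.2225, -0.055], "rotation": [0, 0, 28.6], "hand": 100},
    {"linear": [-0.0873, -0.2225, -0.055], "rotation": [0, 0, 28.6], "hand": 100}
  ]
}}

```text
time: 6.7
ee_pos: [555.4, 240.1, 252.9]
tcp_rot: [0.99, -0.144, 0.0, -0.001]
wrist_force: [0.4, -1.2, -0.3]
grip_width: 51.8
grasp_force: 0.0
```

```bash
python3 snap.py w4; python3 go.py 558.5 237.5 147 -16.8
python3 - <<'E'
import pickle,cv2
from h import *
s,f=pickle.load(open("w4.pkl","rb"));T=wristT(f,s);im=f["color"];hsv=cv2.cvtColor(im,cv2.COLOR_BGR2HSV)
m=(cv2.inRange(hsv,(0,150,40),(5,255,255))|cv2.inRange(hsv,(172,150,40),(180,255,255)))
n,l,st,c=cv2.connectedComponentsWithStats(m)
for i in range(1,n):
    if st[i,4]>60: print(st[i],c[i])
i=1+st[1:,4].argmax();v=im[:,:,2]
t,_=cv2.threshold(v[l==i].reshape(-1,1),0,255,cv2.THRESH_OTSU);print(t,np.percentile(v[l==i],[5,25,50,75,95]))
k=((l==i)&(v>t)).astype(np.uint8);cc=max(cv2.findContours(k,0,1)[0],key=cv2.contourArea);r=cv2.minAreaRect(cc);print(r)
P=onz(f,cv2.boxPoints(r),186,T);print(P.round(1),P.mean(0),[np.linalg.norm(P[j+1]-P[j]) for j in(0,1)])
E
```

```text
6.7 [555.4 240.1 252.9] [-0.08   0.028 -0.039 -0.026  0.001 -0.052]
lin [1.600e-03 1.000e-04 1.057e-01] rot [-0.04 -0.05  0.13]
t 6.75 pos [556.9 238.1 252.7] q [0.21 0.48 1.2  0.   1.46 2.07] F [ 0.9 -0.  -0.5] w 52.0 gf 0.0
[ 304  163   27   64 1579] [316.49715009 195.70297657]
133.0 [ 79.  88. 130. 181. 187.]
((317.0, 205.5), (33.0, 24.0), 90.0)
[[572.2 243.4 186. ]
 [567.9 228.8 186. ]
 [546.2 234.9 186. ]
 [550.6 250.  186. ]] [559.24104103 239.26260072 186.        ] [np.float64(15.255253237973461), np.float64(22.581833651279396)]
```

Request:
{"method": "play_rows", "body": {
  "deltas": [
    {"linear": [0.001, -0.001, 0.05], "rotation": [0, 0, 0], "hand": 100},
    {"linear": [0.001, -0.001, 0.1], "rotation": [0, 0, 0], "hand": 100},
    {"linear": [0.001, -0.001, 0.107], "rotation": [0, 0, 0], "hand": 100},
    {"linear": [0.001, -0.001, 0.107], "rotation": [0, 0, 0], "hand": 235},
    {"linear": [0.001, -0.001, 0.107], "rotation": [0, 0, 0], "hand": 235},
    {"linear": [0.001, -0.001, 0.107], "rotation": [0, 0, 0], "hand": 235},
    {"linear": [0.001, -0.001, 0.107], "rotation": [0, 0, 0], "hand": 235}
  ],
  "grip_force": 60
}}

```text
time: 7.45
ee_pos: [561.0, 237.1, 147.9]
tcp_rot: [0.989, -0.147, 0.003, -0.001]
wrist_force: [-0.2, -0.4, 6.9]
grip_width: 17.3
grasp_force: 59.5
```

```bash
python3 snap.py w5; python3 -c "
from rig import manip
s=manip.state();print(s['wrist_torque'],s['tcp_rot'])"; python3 go.py 600 100 280 12
python3 - <<'E'
import numpy as np
for ox,oy,yaw in((602,54.5,12.1),(601,53.5,12.),(601.5,56.5,12.3)):
    a=np.radians(yaw);print(ox+40*np.cos(a)-62*np.sin(a),oy+40*np.sin(a)+62*np.cos(a))
E
```

```text
7.45 [561.  237.1 147.9] [ 0.001 -0.001  0.001 -0.    -0.     0.001]
[-0.26371341 -0.02244205 -0.01330666] [ 9.89203426e-01 -1.46523239e-01  2.64541097e-03 -7.23798976e-04]
lin [ 0.0778  0.1196 -0.132 ] rot [ -0.05  -0.31 -28.85]
t 7.5 pos [561.  237.1 147.9] q [ 0.21  0.56  1.35 -0.    1.23  2.07] F [-0.2 -1.6  7.3] w 17.3 gf 59.4495552778244
628.1149785703072 123.50730319518645
627.2353791986511 122.46161887820632
627.373939028362 125.59804106598541
```

```bash
python3 - <<'E'
import pickle,cv2
from h import *
from rig import manip
s,f=pickle.load(open("w5.pkl","rb"));T=np.array(f["T_tool_cam"]);im=f["color"];hsv=cv2.cvtColor(im,cv2.COLOR_BGR2HSV)
m=(cv2.inRange(hsv,(0,150,40),(5,255,255))|cv2.inRange(hsv,(172,150,40),(180,255,255)))
n,l,st,c=cv2.connectedComponentsWithStats(m);i=1+st[1:,4].argmax();print(st[i],c[i])
v=im[:,:,2];print([(r,int(np.median(v[r][l[r]==i])),int((l[r]==i).sum()),np.nonzero(l[r]==i)[0][[0,-1]]) for r in range(st[i][1],st[i][1]+st[i][3],4)])
pickle.dump((l==i),open("m5.pkl","wb"))
t=manip.grab_frame("top");pickle.dump(t,open("t5.pkl","wb"));cv2.imwrite("pics/t5.png",cv2.resize(t["color"][170:270,230:390],None,fx=5,fy=5,interpolation=cv2.INTER_CUBIC))
a=im[60:400,150:480];b=cv2.resize(t["color"][165:265,280:380],(340,340),interpolation=cv2.INTER_CUBIC)
cv2.imwrite("pics/c5.png",np.hstack([a,b]))
E
```

```text
[ 290  214   48  136 5742] [313.6840822  285.62817834]
[(214, 88, 24, array([303, 326])), (218, 88, 31, array([299, 329])), (222, 89, 33, array([298, 330])), (226, 89, 33, array([298, 330])), (230, 89, 35, array([297, 331])), (234, 89, 35, array([297, 331])), (238, 89, 35, array([297, 331])), (242, 89, 37, array([296, 332])), (246, 88, 38, array([295, 332])), (250, 74, 39, array([295, 333])), (254, 73, 40, array([294, 333])), (258, 73, 40, array([294, 333])), (262, 73, 42, array([293, 334])), (266, 73, 42, array([293, 334])), (270, 73, 44, array([292, 335])), (274, 72, 44, array([292, 335])), (278, 72, 46, array([291, 336])), (282, 72, 46, array([291, 336])), (286, 73, 48, array([290, 337])), (290, 81, 48, array([290, 337])), (294, 82, 48, array([290, 337])), (298, 83, 48, array([290, 337])), (302, 83, 48, array([290, 337])), (306, 83, 48, array([290, 337])), (310, 83, 48, array([290, 337])), (314, 82, 48, array([290, 337])), (318, 82, 48, array([290, 337])), (322, 82, 47, array([291, 337])), (326, 82, 47, array([291, 337])), (330, 82, 46, array([291, 336])), (334, 82, 46, array([291, 336])), (338, 82, 46, array([291, 336])), (342, 82, 45, array([292, 336])), (346, 81, 41, array([294, 334]))]
```

View pics/c5.png

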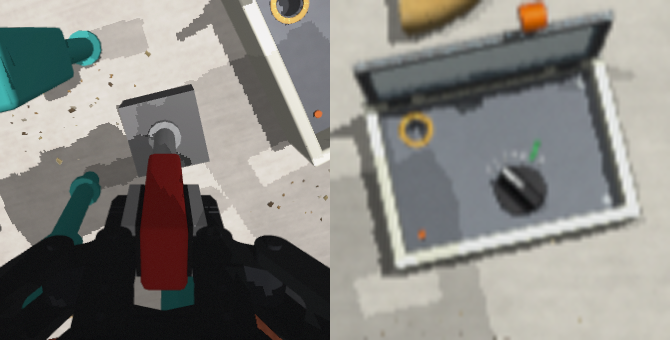

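The left half shows the rod held square in the fingers and the socket ring at wrist pixel (440,65). The right half shows the cover open and the socket ring at top pixel (305,203).

```bash
python3 - <<'E'
import pickle,cv2
from h import *
s,f=pickle.load(open("w5.pkl","rb"));Tt=np.array(f["T_tool_cam"])
print("top face rows in tool",onz(f,[(314,288),(314,350)],-38,Tt).round(1))
print("front face bottom",onz(f,[(314,214)],42,Tt).round(1))
def ring(f,roi,T,n):
    im=f["color"];h=cv2.cvtColor(im,cv2.COLOR_BGR2HSV);m=cv2.inRange(h,(15,90,90),(30,255,255));k=np.zeros_like(m);x0,y0,x1,y1=roi;k[y0:y1,x0:x1]=m[y0:y1,x0:x1]
    p=np.argwhere(k)[:,::-1].astype(np.float32);e=cv2.fitEllipse(cv2.convexHull(p));print(n,len(p),e,onz(f,[e[0]],30.5,T).round(1))
ring(f,(410,40,470,100),wristT(f,s),"wrist")
t=pickle.load(open("t5.pkl","rb"));ring(t,(295,192,316,214),None,"top")
E
```

```text
top face rows in tool [[ 10.2  -2.1 -38. ]
 [-17.3  -2.1 -38. ]]
front face bottom [[ 7.6 -2.2 42. ]]
wrist 646 ((439.3061218261719, 62.81800079345703), (38.07687759399414, 41.179927825927734), 22.90899658203125) [[627.  125.6  30.5]]
top 49 ((304.75250244140625, 202.54103088378906), (9.598164558410645, 10.010536193847656), 119.0878677368164) [[627.9 123.   30.5]]
```

```bash
python3 - <<'E'
import pickle,cv2
from h import *
t=pickle.load(open("t5.pkl","rb"));a=np.radians(12.1);O=np.array([601.5,54.7])
im=t["color"];h=cv2.cvtColor(im,cv2.COLOR_BGR2HSV);m=cv2.inRange(h,(6,150,120),(16,255,255));m[:160]=0;m[182:]=0;m[:,:325]=0;m[:,355:]=0
y,x=np.nonzero(m);c=np.array([x.mean(),y.mean()]);print("px",c)
for th in np.arange(1.2,1.76,.1):
    bx=61-156*np.cos(th+.026);bz=62+156*np.sin(th+.026)
    P=[O[0]+bx*np.cos(a)+35*np.sin(a),O[1]+bx*np.sin(a)-35*np.cos(a),bz];print(round(th,2),proj(t,P).round(1))
def w(bx,by): return O+[bx*np.cos(a)-by*np.sin(a),bx*np.sin(a)+by*np.cos(a)]
g=np.array([np.cos(a),np.sin(a)])*3.5
from go import delta
for n,xy,z in(("over",w(-2,62)+g,215),("over2",w(15,62)+g,190),("soc",np.array([627,123.5])+g,190),("in",np.array([627,123.5])+g,148)):
    s,l,r=delta([*xy,z],12.1);print(n,xy.round(1),z,l.round(4),r.round(1))
E
```

```text
px [339.33962264 169.41509434]
1.2 [[344.  193.8]]
1.3 [[342.7 187.3]]
1.4 [[341.3 180.8]]
1.5 [[339.9 174.3]]
1.6 [[338.5 168. ]]
1.7 [[337. 162.]]
over [590.  115.6] 215 [ 0.0633  0.1077 -0.0671] [ -0.   -0.3 -29. ]
over2 [606.6 119.2] 190 [ 0.0781  0.0995 -0.042 ] [ -0.   -0.3 -29. ]
soc [630.4 124.2] 190 [ 0.0994  0.0878 -0.0418] [ -0.   -0.3 -29. ]
in [630.4 124.2] 148 [0.0992 0.0879 0.0002] [ -0.   -0.3 -29. ]
```

Request:
{"method": "play_rows", "body": {
  "deltas": [
    {"linear": [0, 0, -0.035], "rotation": [0, 0, 0], "hand": 235},
    {"linear": [0, 0, -0.068], "rotation": [0, 0, 0], "hand": 235},
    {"linear": [0.01, 0.02, -0.068], "rotation": [0, 0, -8], "hand": 235},
    {"linear": [0.025, 0.05, -0.068], "rotation": [0, 0, -16], "hand": 235},
    {"linear": [0.045, 0.08, -0.068], "rotation": [0, 0, -24], "hand": 235},
    {"linear": [0.063, 0.108, -0.067], "rotation": [0, 0, -29], "hand": 235},
    {"linear": [0.063, 0.108, -0.067], "rotation": [0, 0, -29], "hand": 235},
    {"linear": [0.078, 0.0995, -0.05], "rotation": [0, -0.3, -29], "hand": 235},
    {"linear": [0.09, 0.093, -0.042], "rotation": [0, -0.3, -29], "hand": 235},
    {"linear": [0.0994, 0.0878, -0.042], "rotation": [0, -0.3, -29], "hand": 235}
  ]
}}

```text
time: 8.55
ee_pos: [629.4, 125.0, 186.4]
tcp_rot: [0.994, 0.105, -0.003, -0.001]
wrist_force: [0.8, 0.0, -1.5]
grip_width: 17.9
grasp_force: 59.2
```

Request:
{"method": "play_rows", "body": {
  "deltas": [
    {"linear": [0, 0, 0], "rotation": [0, 0, 0], "hand": 235},
    {"linear": [0, 0, 0], "rotation": [0, 0, 0], "hand": 235}
  ]
}}

```text
time: 8.75
ee_pos: [629.1, 124.7, 187.5]
tcp_rot: [0.994, 0.106, -0.002, -0.0]
wrist_force: [-1.1, 0.0, -0.6]
grip_width: 17.3
grasp_force: 59.1
```

```bash
python3 snap.py w6; python3 go.py 630.4 124.2 190 12.1; python3 - <<'E'
import pickle,cv2
from h import *
s,f=pickle.load(open("w6.pkl","rb"));T=wristT(f,s);Tt=np.array(f["T_tool_cam"]);im=f["color"];h=cv2.cvtColor(im,cv2.COLOR_BGR2HSV)
print(s["tcp_rot"])
m=cv2.inRange(h,(15,70,60),(32,255,255));n,l,st,c=cv2.connectedComponentsWithStats(m)
for i in range(1,n):
    if st[i,4]>80: print("yel",st[i],c[i])
e=proj(f,[[630.4-3.4,124.2-.7,30]],T);print("expected socket px",e)
r=(cv2.inRange(h,(0,150,40),(5,255,255))|cv2.inRange(h,(172,150,40),(180,255,255)))
n,l,st,c=cv2.connectedComponentsWithStats(r);i=1+st[1:,4].argmax();print("red",st[i],c[i])
E
```

```text
8.75 [629.1 124.7 187.5] [-0.002 -0.011  0.012  0.    -0.001 -0.004]
lin [ 0.0013  0.0007 -0.0024] rot [-0.07  0.24  0.06]
t 8.8 pos [628.9 124.6 187.6] q [0.01 0.61 1.17 0.   1.37 1.37] F [ 0.1 -0.1 -1.1] w 17.5 gf 59.08022582530975
[ 9.94377918e-01  1.05867830e-01 -2.09902461e-03 -3.91864316e-04]
yel [ 322    0  128   82 8006] [377.17549338  35.38321259]
yel [626 102  14  16 123] [633.43089431 109.24390244]
yel [616 117  24  37 415] [629.33493976 133.75662651]
yel [  27  269   57   53 1407] [ 60.3702914  300.66879886]
yel [ 572  305   68   64 2123] [603.24682054 335.24682054]
expected socket px [[317.14997203 179.41478   ]]
red [ 290  240   48  109 4851] [313.59513502 295.40898784]
```

Request:
{"method": "play_rows", "body": {
  "deltas": [
    {"linear": [0.001, 0.0005, 0], "rotation": [0, 0.2, 0], "hand": 235},
    {"linear": [0.001, 0.0005, 0.008], "rotation": [0, 0.2, 0], "hand": 235},
    {"linear": [0.001, 0.0005, 0.014], "rotation": [0, 0.2, 0], "hand": 235},
    {"linear": [0.001, 0.0005, 0.018], "rotation": [0, 0.2, 0], "hand": 235},
    {"linear": [0.001, 0.0005, 0.021], "rotation": [0, 0.2, 0], "hand": 235},
    {"linear": [0.001, 0.0005, 0.021], "rotation": [0, 0.2, 0], "hand": 235}
  ]
}}

```text
time: 9.4
ee_pos: [630.0, 123.9, 165.1]
tcp_rot: [0.994, 0.106, -0.001, -0.001]
wrist_force: [-0.7, 0.4, -2.2]
grip_width: 17.3
grasp_force: 59.7
```

```bash
python3 go.py 630.4 124.2 148 12.1; python3 -c "
from rig import manip
s=manip.state();print(s['wrist_torque'],s['wrist_force'])"
```

```text
lin [ 0.0005 -0.0001  0.0171] rot [-0.09  0.15  0.05]
t 9.4 pos [630.  123.9 165.1] q [0.01 0.63 1.2  0.   1.32 1.37] F [-0.7  0.4 -2.2] w 17.3 gf 59.69600153851388
[-0.0498342  0.1436725  0.0054284] [-0.70676448  0.39269363 -2.19657938]
```

Request:
{"method": "play_rows", "body": {
  "deltas": [
    {"linear": [0, 0, 0.006], "rotation": [0, 0, 0], "hand": 235},
    {"linear": [0, 0, 0.011], "rotation": [0, 0, 0], "hand": 235},
    {"linear": [0, 0, 0.015], "rotation": [0, 0, 0], "hand": 235},
    {"linear": [0, 0, 0.0165], "rotation": [0, 0, 0], "hand": 235},
    {"linear": [0, 0, 0.0165], "rotation": [0, 0, 0], "hand": 235}
  ]
}}

```text
time: 9.9
ee_pos: [630.0, 124.0, 149.0]
tcp_rot: [0.994, 0.106, -0.001, -0.001]
wrist_force: [-1.1, -0.1, -1.9]
grip_width: 17.5
grasp_force: 59.7
```

```bash
python3 go.py 630.4 124.2 148 12.1; python3 -c "
from rig import manip
s=manip.state();print(s['wrist_torque'],s['wrist_force'])"
```

```text
lin [ 0.0004 -0.0001  0.001 ] rot [-0.08  0.12  0.05]
t 9.9 pos [630. 124. 149.] q [0.01 0.64 1.22 0.   1.29 1.37] F [-1.1 -0.1 -1.9] w 17.5 gf 59.6678288816247
[ 0.00127718  0.10564187 -0.00622353] [-1.13641695 -0.07884655 -1.94523725]
```

Request:
{"method": "play_rows", "body": {
  "deltas": [
    {"linear": [0, 0, 0.001], "rotation": [0, 0, 0], "hand": 235},
    {"linear": [0, 0, 0.0015], "rotation": [0, 0, 0], "hand": 235},
    {"linear": [0, 0, 0.0015], "rotation": [0, 0, 0], "hand": 235}
  ]
}}

```text
time: 10.2
ee_pos: [630.2, 124.0, 147.9]
tcp_rot: [0.994, 0.106, -0.001, -0.001]
wrist_force: [-0.5, -0.7, -0.7]
grip_width: 17.6
grasp_force: 59.8
```

```bash
python3 - <<'E'
import cv2,pickle
from rig import manip
from h import *
s=manip.state();print(s['wrist_force'],s["ee_pos"])
t=manip.grab_frame("top");pickle.dump(t,open("t6.pkl","wb"))
im=t["color"];h=cv2.cvtColor(im,cv2.COLOR_BGR2HSV);m=cv2.inRange(h,(6,150,100),(16,255,255));m[:160]=0;m[200:]=0;m[:,:325]=0;m[:,355:]=0
y,x=np.nonzero(m);print("barrel px",len(x),x.mean(),y.mean())
E
```

```text
[-0.51329588 -0.66381842 -0.67147016] [630.22552011 123.98896194 147.91569119]
barrel px 53 340.22641509433964 172.9245283018868
```

Request:
{"method": "play_rows", "body": {
  "deltas": [
    {"linear": [0, 0, 0.0005], "rotation": [0, 0, 0], "hand": 235},
    {"linear": [0, 0, 0.0005], "rotation": [0, 0, 0], "hand": 130},
    {"linear": [0, 0, 0.0005], "rotation": [0, 0, 0], "hand": 130},
    {"linear": [-0.007, 0, 0], "rotation": [0, 0, 0], "hand": 130},
    {"linear": [-0.008, 0, -0.03], "rotation": [0, 0, 0], "hand": 130},
    {"linear": [-0.008, 0, -0.075], "rotation": [0, 0, 0], "hand": 130},
    {"linear": [-0.02, 0, -0.1], "rotation": [0, 0, 0], "hand": 130},
    {"linear": [-0.06, 0, -0.1], "rotation": [0, 0, 0], "hand": 130},
    {"linear": [-0.08, 0, -0.1], "rotation": [0, 0, 0], "hand": 130},
    {"linear": [-0.08, 0, -0.1], "rotation": [0, 0, 0], "hand": 130}
  ]
}}

```text
time: 11.25
ee_pos: [550.2, 106.8, 248.8]
tcp_rot: [0.994, 0.106, -0.001, -0.001]
wrist_force: [0.1, -0.6, -0.6]
grip_width: 41.8
grasp_force: 0.0
```

```bash
cat > chk.py <<'E'
import cv2,pickle,sys
from rig import manip
from h import *
s=manip.state();print(s["time"],s['wrist_force'].round(1),s["ee_pos"].round(1),s["grip_width"])
t=manip.grab_frame("top");pickle.dump(t,open(sys.argv[1]+".pkl","wb"))
im=t["color"];h=cv2.cvtColor(im,cv2.COLOR_BGR2HSV);m=cv2.inRange(h,(6,150,100),(16,255,255));m[:160]=0;m[200:]=0;m[:,:325]=0;m[:,355:]=0
y,x=np.nonzero(m);print("barrel px",len(x),x.mean(),y.mean())
r=cv2.inRange(h,(0,150,50),(5,255,255))|cv2.inRange(h,(172,150,50),(180,255,255));r[:160]=0;r[260:]=0;r[:,:240]=0;r[:,350:]=0
n,l,st,c=cv2.connectedComponentsWithStats(r)
for i in range(1,n):
    if st[i,4]>15:print("red",st[i],c[i],onz(t,[c[i]],180).round(1))
print("expected top px",proj(t,[626.8,123.4,186]))
E
python3 chk.py t7
```

```text
11.25 [ 0.1 -0.6 -0.6] [550.2 106.8 248.8] 41.805492654776636
barrel px 21 342.7142857142857 174.66666666666666
expected top px [[301.41979372 191.67638774]]
```

Request:
{"method": "play_rows", "body": {
  "deltas": [
    {"linear": [0.011, 0.074, 0], "rotation": [0, 0, -8.5], "hand": 150},
    {"linear": [0.011, 0.074, 0], "rotation": [0, 0, -17], "hand": 150},
    {"linear": [0.011, 0.074, 0], "rotation": [0, 0, -25.5], "hand": 150},
    {"linear": [0.011, 0.074, 0], "rotation": [0, 0, -34], "hand": 150},
    {"linear": [0.011, 0.074, 0], "rotation": [0, 0, -42.5], "hand": 150},
    {"linear": [0.011, 0.074, 0], "rotation": [0, 0, -51], "hand": 150},
    {"linear": [0.011, 0.074, 0], "rotation": [0, 0, -59.5], "hand": 150},
    {"linear": [0.011, 0.074, 0], "rotation": [0, 0, -68], "hand": 150},
    {"linear": [0.011, 0.074, 0], "rotation": [0, 0, -76.5], "hand": 150},
    {"linear": [0.011, 0.074, 0], "rotation": [0, 0, -85], "hand": 150}
  ]
}}

```text
time: 12.3
ee_pos: [579.1, 37.0, 247.4]
tcp_rot: [0.659, 0.752, -0.0, -0.001]
wrist_force: [-0.8, 0.5, -0.5]
grip_width: 35.2
grasp_force: 0.0
```

Request:
{"method": "play_rows", "body": {
  "deltas": [
    {"linear": [0, 0, 0], "rotation": [0, 0, -8.5], "hand": 150},
    {"linear": [0, 0, 0], "rotation": [0, 0, -17], "hand": 150},
    {"linear": [0, 0, 0], "rotation": [0, 0, -25.5], "hand": 150},
    {"linear": [0, 0, 0], "rotation": [0, 0, -34], "hand": 150},
    {"linear": [0, 0, 0], "rotation": [0, 0, -42.5], "hand": 150},
    {"linear": [0, 0, 0], "rotation": [0, 0, -51], "hand": 150},
    {"linear": [0, 0, 0], "rotation": [0, 0, -59.5], "hand": 150},
    {"linear": [0, 0, 0], "rotation": [0, 0, -68], "hand": 150},
    {"linear": [0, 0, 0], "rotation": [0, 0, -76.5], "hand": 150},
    {"linear": [0, 0, 0], "rotation": [0, 0, -85], "hand": 150}
  ]
}}

```text
time: 13.3
ee_pos: [579.1, 37.0, 247.4]
tcp_rot: [-0.022, 1.0, 0.001, -0.001]
wrist_force: [-0.3, 0.5, -0.2]
grip_width: 35.0
grasp_force: 0.0
```

Request:
{"method": "play_rows", "body": {
  "deltas": [
    {"linear": [0, 0, 0.03], "rotation": [0, 0, -8.5], "hand": 150},
    {"linear": [0, 0, 0.06], "rotation": [0, 0, -17], "hand": 150},
    {"linear": [0, 0, 0.09], "rotation": [0, 0, -25.5], "hand": 150},
    {"linear": [0, 0, 0.1], "rotation": [0, 0, -34], "hand": 150},
    {"linear": [0, 0, 0.1], "rotation": [0, 0, -42], "hand": 150},
    {"linear": [0, 0, 0.1], "rotation": [0, 0, -44], "hand": 150},
    {"linear": [0, 0, 0.1], "rotation": [0, 0, -44], "hand": 150},
    {"linear": [0, 0, 0.1], "rotation": [0, 0, -44], "hand": 150}
  ]
}}

```text
time: 14.1
ee_pos: [578.6, 37.1, 147.6]
tcp_rot: [-0.391, 0.92, 0.001, -0.001]
wrist_force: [0.5, 0.5, -0.3]
grip_width: 35.0
grasp_force: 0.0
```

```bash
python3 snap.py w7; python3 go.py 576.6 37.1 40 226; python3 - <<'E'
import pickle,cv2
from h import *
s,f=pickle.load(open("w7.pkl","rb"));T=wristT(f,s);im=f["color"]
P=[[576.6,37.1,57]];e=proj(f,P,T)[0];print(e)
x,y=map(int,e);g=im[max(y-70,0):y+70,x-70:x+70];cv2.imwrite("pics/w7c.png",np.hstack([im,np.vstack([cv2.resize(g,(160,160)),np.zeros((240,160,3),np.uint8)])]))
E
```

```text
14.1 [578.6  37.1 147.6] [ 0.001 -0.007  0.005 -0.001 -0.    -0.001]
lin [0.0013 0.0012 0.1077] rot [ 0.11 -0.03  0.09]
t 14.15 pos [578.6  37.1 147.6] q [-0.14  0.51  1.44  0.    1.2  -2.51] F [ 0.2  0.1 -0.6] w 35.3 gf 0.0
[313.66901764 194.87801561]
```

View pics/w7c.png

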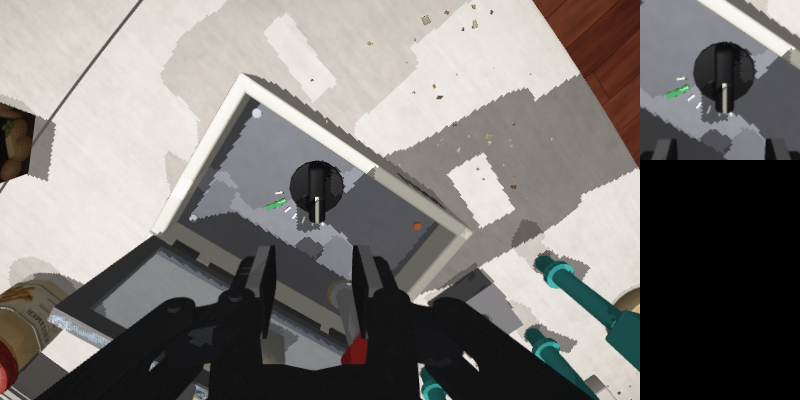

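The picture shows the pointer in line with the tool at column 317 and the knob disc centred at about (317,187). The green mark is at (275,204). The rod stands in the socket at (340,300), with the cover behind it.

```bash
python3 - <<'E'
import pickle,cv2
from h import *
s,f=pickle.load(open("w7.pkl","rb"));Tt=np.array(f["T_tool_cam"]).copy();Tt[1,3]+=2.0
T=np.eye(4);T[:3,:3]=R.from_quat(s["tcp_rot"]).as_matrix();T[:3,3]=s["ee_pos"];T=T@Tt
im=f["color"];h=cv2.cvtColor(im,cv2.COLOR_BGR2HSV)
zt=lambda z:147.6-z
k=(cv2.inRange(im,(0,0,0),(60,60,60)));k[:150]=0;k[225:]=0;k[:,:280]=0;k[:,350:]=0
n,l,st,c=cv2.connectedComponentsWithStats(k);i=1+st[1:,4].argmax();print("knob",st[i],c[i])
hull=cv2.convexHull(np.argwhere(l==i)[:,::-1].astype(np.int32));print("disc centre tool",onz(f,[(c[i][0],st[i][1]+26)],zt(36),Tt),"hullc",cv2.minEnclosingCircle(hull))
m=cv2.inRange(h,(40,80,60),(80,255,255));m[:180]=0;m[230:]=0;m[:,:250]=0;m[:,300:]=0
y,x=np.nonzero(m);g=onz(f,np.c_[x,y],zt(31),Tt);gc=g.mean(0);print("green",len(x),gc)
u,sv,vt=np.linalg.svd(g[:,:2]-gc[:2]);print("green dir deg in tool",np.degrees(np.arctan2(vt[0][1],vt[0][0])))
a=np.radians(226.05)
for kx in((0,0),(1.4,1.5),(2,2)):
    d=gc[:2]-kx;print("green from axis in tool deg",np.degrees(np.arctan2(d[1],d[0])),np.linalg.norm(d))
for p in((317,170),(317,222)): print(onz(f,[p],zt(57),Tt).round(1))
r=(cv2.inRange(im,(170,170,170),(255,255,255)));r[:190]=0;r[230:]=0;r[:,:310]=0;r[:,325:]=0
y,x=np.nonzero(r);print("ptr",len(x),x.min(),x.max(),y.min(),y.max(),np.polyfit(y,x,1))
b=cv2.inRange(h,(0,0,0),(180,255,255))
E
```

```text
knob [ 290  161   54   62 2251] [316.33851622 187.63971568]
disc centre tool [[  1.01321102   5.37371097 111.6       ]] hullc ((317.2574157714844, 191.31666564941406), 30.855852127075195)
green 101 [-14.76738009 -27.52337529 116.6       ]
green dir deg in tool 66.38293445797048
green from axis in tool deg -118.21531873172341 31.23478353248819
green from axis in tool deg -119.11985600428831 33.222590092529664
green from axis in tool deg -119.59379137011611 33.95253633910768
[[19.5  5.6 90.6]]
[[-19.4   5.8  90.6]]
ptr 19 315 323 197 225 [2.38706051e-01 2.68703649e+02]
```

```bash
python3 - <<'E'
import pickle
for n in range(1,8):
    s,f=pickle.load(open(f"w{n}.pkl","rb"));print(n,f["T_tool_cam"][:3,3].round(2),f["K"][0].round(1),f["T_tool_cam"][1].round(4))
E
```

```text
1 [  79.01   -1.89 -143.14] [344.9   0.  313.6] [ 1.0000e+00  1.7000e-03 -1.0000e-03 -1.8872e+00]
2 [  79.01   -1.89 -143.14] [344.9   0.  313.6] [ 1.0000e+00  1.7000e-03 -1.0000e-03 -1.8879e+00]
3 [  79.     -1.89 -143.14] [344.9   0.  313.6] [ 1.0000e+00  1.7000e-03 -1.0000e-03 -1.8923e+00]
4 [  77.97   -2.2  -143.14] [344.9   0.  313.6] [ 1.0000e+00  1.7000e-03 -1.1000e-03 -2.1963e+00]
5 [  77.96   -2.2  -143.13] [344.9   0.  313.6] [ 1.0000e+00  1.7000e-03 -1.1000e-03 -2.1972e+00]
6 [  79.01   -1.89 -143.14] [344.9   0.  313.6] [ 1.0000e+00  1.7000e-03 -1.0000e-03 -1.8866e+00]
7 [  75.9     0.94 -143.14] [344.9   0.  313.6] [1.     0.001  0.0013 0.9368]
```

Request:
{"method": "play_rows", "body": {
  "deltas": [
    {"linear": [0.002, 0.0025, 0.045], "rotation": [0, 0, 0], "hand": 150},
    {"linear": [0.002, 0.0025, 0.085], "rotation": [0, 0, 0], "hand": 150},
    {"linear": [0.002, 0.0025, 0.1], "rotation": [0, 0, 0], "hand": 150},
    {"linear": [0.002, 0.0025, 0.107], "rotation": [0, 0, 0], "hand": 150},
    {"linear": [0.002, 0.0025, 0.107], "rotation": [0, 0, 0], "hand": 150},
    {"linear": [0.002, 0.0025, 0.107], "rotation": [0, 0, 0], "hand": 250},
    {"linear": [0.002, 0.0025, 0.107], "rotation": [0, 0, 0], "hand": 250},
    {"linear": [0.002, 0.0025, 0.107], "rotation": [0, 0, 0], "hand": 250},
    {"linear": [0.002, 0.0025, 0.107], "rotation": [0, 0, 0], "hand": 250}
  ],
  "grip_force": 50
}}

```text
time: 15.05
ee_pos: [575.8, 37.3, 42.2]
tcp_rot: [-0.392, 0.92, 0.0, 0.001]
wrist_force: [-1.6, -1.0, 7.4]
grip_width: 10.3
grasp_force: 51.9
```

```bash
python3 go.py 575.3 37.3 40 226; python3 -c "
from rig import manip
s=manip.state();print(s['wrist_torque'],s['tcp_rot'])"; python3 chk.py t8
```

```text
lin [0.0004 0.0003 0.0022] rot [-0.02  0.06  0.16]
t 15.05 pos [575.8  37.3  42.2] q [-0.14  0.63  1.54  0.    0.97 -2.52] F [-1.6 -1.   7.4] w 10.3 gf 51.93448305130005
[-0.03440861  0.04292889  0.1138968 ] [-3.92000201e-01  9.19964976e-01  8.26779719e-06  5.34265852e-04]
15.05 [-1.6 -1.   7.4] [575.8  37.3  42.2] 10.275433643190322
barrel px 30 342.43333333333334 182.43333333333334
red [299 195   8  12  69] [302.97101449 199.7826087 ] [[608.  119.8 180. ]]
expected top px [[301.41979372 191.67638774]]
```

Request:
{"method": "play_rows", "body": {
  "deltas": [
    {"linear": [0, 0, -0.001], "rotation": [0, 0, 4], "hand": 250},
    {"linear": [0, 0, -0.001], "rotation": [0, 0, 12], "hand": 250},
    {"linear": [0, 0, -0.001], "rotation": [0, 0, 20], "hand": 250},
    {"linear": [0, 0, -0.001], "rotation": [0, 0, 28], "hand": 250},
    {"linear": [0, 0, -0.001], "rotation": [0, 0, 36], "hand": 250},
    {"linear": [0, 0, -0.001], "rotation": [0, 0, 44], "hand": 250},
    {"linear": [0, 0, -0.001], "rotation": [0, 0, 52], "hand": 250},
    {"linear": [0, 0, -0.001], "rotation": [0, 0, 59], "hand": 250},
    {"linear": [0, 0, -0.001], "rotation": [0, 0, 64], "hand": 250},
    {"linear": [0, 0, -0.001], "rotation": [0, 0, 65.5], "hand": 250}
  ]
}}

```text
time: 16.1
ee_pos: [576.0, 36.4, 42.3]
tcp_rot: [0.169, 0.986, -0.0, 0.001]
wrist_force: [4.0, -6.2, -3.2]
grip_width: 10.6
grasp_force: 50.8
```

Request:
{"method": "play_rows", "body": {
  "deltas": [
    {"linear": [0, 0, 0], "rotation": [0, 0, 0], "hand": 250},
    {"linear": [0, 0, 0], "rotation": [0, 0, 0], "hand": 250}
  ]
}}

```text
time: 16.3
ee_pos: [576.0, 36.4, 42.3]
tcp_rot: [0.168, 0.986, -0.0, 0.001]
wrist_force: [4.5, -6.1, -3.4]
grip_width: 10.3
grasp_force: 50.7
```

```bash
python3 -c "
from rig import manip
import numpy as np
s=manip.state();q=s['tcp_rot'];print(np.degrees(2*np.arctan2(q[1],q[0])),s['wrist_force'],s['wrist_torque'],s['ee_pos'],s['grip_width'])"
```

```text
160.631510525722 [ 4.48325265 -6.05349645 -3.37974064] [-0.9908382  -0.68498211 -0.02274634] [576.00199983  36.37602998  42.33226741] 10.267213207129979
```

Request:
{"method": "play_rows", "body": {
  "deltas": [
    {"linear": [0, 0, 0], "rotation": [0, 0, 0], "hand": 160},
    {"linear": [0, 0, 0], "rotation": [0, 0, 0], "hand": 160},
    {"linear": [0, 0, 0], "rotation": [0, 0, 0], "hand": 160},
    {"linear": [0, 0, -0.03], "rotation": [0, 0, 0], "hand": 160},
    {"linear": [0, 0, -0.07], "rotation": [0, 0, 0], "hand": 160},
    {"linear": [0, 0, -0.106], "rotation": [0, 0, 0], "hand": 160},
    {"linear": [0, 0, -0.106], "rotation": [0, 0, 0], "hand": 160},
    {"linear": [0, 0, -0.106], "rotation": [0, 0, 0], "hand": 160}
  ]
}}

```text
time: 17.1
ee_pos: [575.1, 37.6, 148.1]
tcp_rot: [0.168, 0.986, 0.0, -0.001]
wrist_force: [0.2, 0.4, 0.1]
grip_width: 31.6
grasp_force: 0.0
```

```bash
python3 snap.py w8; python3 - <<'E'
import pickle,cv2
from h import *
s,f=pickle.load(open("w8.pkl","rb"));Tt=np.array(f["T_tool_cam"]).copy();Tt[0,3]=77.9;Tt[1,3]=0
im=f["color"];h=cv2.cvtColor(im,cv2.COLOR_BGR2HSV);z0=s["ee_pos"][2]
q=s["tcp_rot"];yaw=np.degrees(2*np.arctan2(q[1],q[0]));print("yaw",yaw)
k=cv2.inRange(im,(0,0,0),(60,60,60));k[:130]=0;k[235:]=0;k[:,:270]=0;k[:,360:]=0
n,l,st,c=cv2.connectedComponentsWithStats(k);i=1+st[1:,4].argmax();print("knob",st[i],c[i])
x0,y0,w,hh,_=st[i]
sub=np.zeros_like(k);sub[y0:y0+hh+4,x0:x0+w]=255
p=cv2.inRange(im,(110,110,110),(255,255,255))&sub
n,l2,st2,c2=cv2.connectedComponentsWithStats(p)
for j in range(1,n):
    if st2[j,4]<25: continue
    yy,xx=np.nonzero(l2==j);P=onz(f,np.c_[xx,yy],z0-57,Tt)[:,:2];u,sv,vt=np.linalg.svd(P-P.mean(0));a=np.degrees(np.arctan2(vt[0][1],vt[0][0]))
    print("white",st2[j],P.mean(0).round(1),sv.round(1),"tool deg",a,"world",yaw-a,yaw-a-180)
m=cv2.inRange(h,(40,80,60),(80,255,255));m[:150]=0;m[260:]=0;m[:,:250]=0;m[:,380:]=0
y,x=np.nonzero(m);g=onz(f,np.c_[x,y],z0-31,Tt);print("green",len(x),x.mean(),y.mean(),g.mean(0))
E
python3 go.py 450 -100 250 160; python3 chk.py t9
```

```text
17.1 [575.1  37.6 148.1] [-0.002  0.031  0.029  0.001 -0.004  0.   ]
yaw 160.66327796018348
knob [ 288  164   52   62 1430] [317.71468531 190.73426573]
white [288 164  11  15  85] [ 22.4 -15.1] [24.6 15.3] tool deg -150.3720912612899 world 311.0353692214734 131.0353692214734
white [333 169   7  11  28] [19.5 16.1] [12.2  3.2] tool deg 146.89286640193902 world 13.770411558244462 -166.22958844175554
white [315 198  25  32 408] [-14.9  12.9] [124.6  73.2] tool deg -149.71954883585255 world 310.38282679603606 130.38282679603606
white [311 201   4  29 110] [-11.2  -0.3] [64.9  8.4] tool deg -179.92441083483953 world 340.58768879502304 160.58768879502304
white [288 203  23  27 339] [-15.7 -12.6] [100.4  60.8] tool deg 149.25297395662744 world 11.410304003556035 -168.58969599644396
green 63 312.14285714285717 233.5079365079365 [-37.96031576  -0.63422917 117.09693467]
lin [ 0.0723 -0.1711 -0.1028] rot [ 0.01 -0.19  0.66]
t 17.15 pos [574.6  37.6 147. ] q [-0.14  0.5   1.45  0.    1.19 -1.37] F [ 0.4 -0.5  0.4] w 31.3 gf 0.0
17.15 [ 0.4 -0.5  0.4] [574.6  37.6 147. ] 31.296283052108354
barrel px 0 nan nan
red [299 195   5  12  34] [301.44117647 200.08823529] [[607.3 123.5 180. ]]
expected top px [[301.41979372 191.67638774]]chk.py:7: RuntimeWarning: Mean of empty slice.
  y,x=np.nonzero(m);print("barrel px",len(x),x.mean(),y.mean())
  ret = ret.dtype.type(ret / rcount)
```

Request:
{"method": "play_rows", "body": {
  "deltas": [
    {"linear": [0, 0, -0.05], "rotation": [0, 0, 0], "hand": 160},
    {"linear": [0, 0, -0.1], "rotation": [0, 0, 0], "hand": 160},
    {"linear": [0.15, -0.17, -0.1], "rotation": [0, 0, 0], "hand": 160},
    {"linear": [0.15, -0.17, -0.1], "rotation": [0, 0, 0], "hand": 160},
    {"linear": [0.15, -0.17, -0.1], "rotation": [0, 0, 0], "hand": 160},
    {"linear": [0.15, -0.17, -0.1], "rotation": [0, 0, 0], "hand": 160},
    {"linear": [0.15, -0.17, -0.1], "rotation": [0, 0, 0], "hand": 160},
    {"linear": [0.15, -0.17, -0.1], "rotation": [0, 0, 0], "hand": 160},
    {"linear": [0.15, -0.17, -0.1], "rotation": [0, 0, 0], "hand": 160}
  ]
}}

```text
time: 18.1
ee_pos: [377.4, -73.4, 247.6]
tcp_rot: [0.169, 0.986, 0.001, -0.001]
wrist_force: [0.2, -0.4, -0.5]
grip_width: 31.7
grasp_force: 0.0
```

```bash
python3 chk.py t10; python3 - <<'E'
import pickle,cv2
from h import *
from rig import manip
t=pickle.load(open("t10.pkl","rb"));im=t["color"]
h=cv2.cvtColor(im,cv2.COLOR_BGR2HSV);r=cv2.inRange(h,(0,120,50),(6,255,255))|cv2.inRange(h,(172,120,50),(180,255,255))
sub=r[185:220,290:320];print("\n".join("".join(".#"[v>0] for v in row) for row in sub))
print(proj(t,[[626.8,123.4,186],[626.8,123.4,106],[626.8,123.4,30]]).round(1))
sd=manip.grab_frame("side");hs=cv2.cvtColor(sd["color"],cv2.COLOR_BGR2HSV)
r=cv2.inRange(hs,(0,120,50),(6,255,255))|cv2.inRange(hs,(172,120,50),(180,255,255));r[:190]=0;r[290:]=0;r[:,:280]=0;r[:,400:]=0
n,l,st,c=cv2.connectedComponentsWithStats(r)
for i in range(1,n):
    if st[i,4]>15:print("side red",st[i],c[i])
print("exp side",proj(sd,[[626.8,123.4,186],[626.8,123.4,106]]).round(1))
E
```

```text
18.1 [ 0.2 -0.4 -0.5] [377.4 -73.4 247.6] 31.744082406423416
barrel px 57 342.4561403508772 184.21052631578948
red [300 194   9  13  87] [303.6091954  200.31034483] [[606.7 118.3 180. ]]
expected top px [[301.41979372 191.67638774]]Traceback (most recent call last):
  File "<stdin>", line 6, in <module>
  File "<stdin>", line 6, in <genexpr>
  File "<stdin>", line 6, in <genexpr>
TypeError: string indices must be integers, not 'numpy.bool'
```

Request:
{"method": "play_rows", "body": {
  "deltas": [
    {"linear": [0, 0, 0], "rotation": [0, 0, 0], "hand": 160},
    {"linear": [0, 0, 0], "rotation": [0, 0, 0], "hand": 160},
    {"linear": [0, 0, 0], "rotation": [0, 0, 0], "hand": 160},
    {"linear": [0, 0, 0], "rotation": [0, 0, 0], "hand": 160},
    {"linear": [0, 0, 0], "rotation": [0, 0, 0], "hand": 160},
    {"linear": [0, 0, 0], "rotation": [0, 0, 0], "hand": 160},
    {"linear": [0, 0, 0], "rotation": [0, 0, 0], "hand": 160},
    {"linear": [0, 0, 0], "rotation": [0, 0, 0], "hand": 160}
  ]
}}

```text
time: 18.95
ee_pos: [377.4, -73.4, 248.1]
tcp_rot: [0.168, 0.986, 0.0, -0.001]
wrist_force: [0.8, -0.2, -0.3]
grip_width: 31.3
grasp_force: 0.0
```

```bash
python3 chk.py t11; python3 - <<'E'
import pickle,cv2
from h import *
from rig import manip
t=pickle.load(open("t11.pkl","rb"));im=t["color"]
h=cv2.cvtColor(im,cv2.COLOR_BGR2HSV);r=cv2.inRange(h,(0,120,50),(6,255,255))|cv2.inRange(h,(172,120,50),(180,255,255))
print("\n".join("".join(f"{im[y,x,2]:4d}" if r[y,x] else "   ." for x in range(296,312)) for y in range(190,210)))
print(proj(t,[[626.8,123.4,186],[626.8,123.4,106],[626.8,123.4,30],[617.8,121.5,184]]).round(1))
sd=manip.grab_frame("side");hs=cv2.cvtColor(sd["color"],cv2.COLOR_BGR2HSV)
r=cv2.inRange(hs,(0,120,50),(6,255,255))|cv2.inRange(hs,(172,120,50),(180,255,255));r[:190]=0;r[290:]=0;r[:,:280]=0;r[:,400:]=0
n,l,st,c=cv2.connectedComponentsWithStats(r)
for i in range(1,n):
    if st[i,4]>15:print("side red",st[i],c[i])
print("exp side",proj(sd,[[626.8,123.4,186],[626.8,123.4,106]]).round(1))
s,f=pickle.load(open("w8.pkl","rb"))
E
```

```text
18.95 [ 0.8 -0.2 -0.3] [377.4 -73.4 248.1] 31.34223711630839
barrel px 57 342.4561403508772 184.21052631578948
red [300 194   9  13  87] [303.68965517 200.28735632] [[606.8 118.1 180. ]]
expected top px [[301.41979372 191.67638774]]
   .   .   .   .   .   .   .   .   .   .   .   .   .   .   .   .
   .   .   .   .   .   .   .   .   .   .   .   .   .   .   .   .
   .   .   .   .   .   .   .   .   .   .   .   .   .   .   .   .
   .   .   .   .   .   .   .   .   .   .   .   .   .   .   .   .
   .   .   .   .   .   .   .   . 176 179   .   .   .   .   .   .
   .   .   .   . 166 197 199 210 219 218 156   .   .   .   .   .
   .   .   .  96 187 210 214 219 222 222 179   .   .   .   .   .
   .   .   .  82 177 208 215 219 222 221 191  85   .   .   .   .
   .   .   .   . 164 208 215 219 222 221 200 100   .   .   .   .
   .   .   .   . 149 207 215 219 221 221 213 127   .   .   .   .
   .   .   .   . 118 202 215 219 220 221 219 159   .   .   .   .
   .   .   .   .  94 189 213 218 220 220 219 180   .   .   .   .
   .   .   .   .  81 175 211 218 219 219 218 188  94   .   .   .
   .   .   .   .   . 165 211 216 217 218 215 194 100   .   .   .
   .   .   .   .   . 143 204 203 200 198 188 166  93   .   .   .
   .   .   .   .   . 107 166 156 148 135 111  89  69   .   .   .
   .   .   .   .   .   .  85  79  76  74  68   .   .   .   .   .
   .   .   .   .   .   .   .   .   .   .   .   .   .   .   .   .
   .   .   .   .   .   .   .   .   .   .   .   .   .   .   .   .
   .   .   .   .   .   .   .   .   .   .   .   .   .   .   .   .
[[301.4 191.7]
 [303.2 197.9]
 [304.6 202.9]
 [302.2 195.5]]
side red [321 192  11  26 130] [326.73076923 203.22307692]
exp side [[319.9 193.4]
 [320.6 217.6]]
```

```bash
python3 - <<'E'
import pickle,cv2
from h import *
from rig import manip
t=pickle.load(open("t11.pkl","rb"));sd=manip.grab_frame("side")
F0=pickle.load(open("fr0.pkl","rb"))
def side(sd,x0,x1):
    hs=cv2.cvtColor(sd["color"],cv2.COLOR_BGR2HSV);r=cv2.inRange(hs,(0,120,50),(6,255,255))|cv2.inRange(hs,(172,120,50),(180,255,255));r[:185]=0;r[290:]=0;r[:,:x0]=0;r[:,x1:]=0
    for y in range(185,250):
        x=np.nonzero(r[y])[0]
        if len(x): print(y,x.min(),x.max(),sd["color"][y,int(x.mean()),2],end=" | ")
    print()
side(sd,300,350);side(F0["side"],300,360)
print("rest rod exp",proj(sd,[[557.6,238.1,186],[557.6,238.1,106]]).round(1))
for z in(180,186): print(z,onz(t,[(303.4,199.5)],z).round(1))
def tri(a,b):
    e1,d1=ray(t,[a]);e2,d2=ray(sd,[b]);A=np.c_[d1[0],-d2[0]];k=np.linalg.lstsq(A,e2-e1,rcond=None)[0];return (e1+d1[0]*k[0]).round(1),(e2+d2[0]*k[1]).round(1)
print(tri((303.4,199.5),(326,193.5)))
E
```

```text
192 324 324 238 | 193 323 330 240 | 194 323 331 217 | 195 324 331 136 | 196 324 330 118 | 197 324 330 125 | 198 324 330 125 | 199 324 330 125 | 200 324 330 124 | 201 324 330 124 | 202 324 330 123 | 203 324 330 123 | 204 323 330 124 | 205 324 329 124 | 206 323 329 124 | 207 327 329 122 | 208 325 329 122 | 209 322 329 124 | 210 322 329 123 | 211 322 329 122 | 212 324 329 123 | 213 322 329 122 | 214 328 328 123 | 215 321 328 121 | 216 321 328 120 | 217 322 328 123 | 
185 357 359 208 | 186 357 359 215 | 187 357 359 184 | 209 335 343 231 | 210 335 343 231 | 211 335 343 156 | 212 335 343 122 | 213 335 335 121 | 214 335 335 123 | 215 335 335 122 | 216 335 335 122 | 217 335 335 122 | 218 335 335 122 | 219 335 342 124 | 220 335 340 121 | 221 335 338 123 | 222 335 337 121 | 223 335 336 121 | 224 335 335 115 | 
rest rod exp [[338.3 209. ]
 [338.6 235.3]]
180 [[608.7 118.8 180. ]]
186 [[607.6 118.4 186. ]]
(array([608. , 118.5, 184.1]), array([608.8, 118.6, 184.3]))
```

```bash
python3 -c "
from rig import manip
print(manip.sign_off())"
```

```text
the job is handed in; nothing more can be done
None
```

The job is handed in, at about 19 s of the 72 s allowed. The cover rests on the rod at about 1.35 rad, the low end of the expected range, with the rod home in the socket but leaning about 0.12 rad (7°) under it. The knob's pointer stands at the green mark (about 1.30 rad), and nothing else was touched.

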